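# Start the centrifuge rotor's hold-down nut

### The arm

A 6-joint arm with a two-finger parallel gripper is mounted at the origin on the work surface. World frame = base frame: x ahead of the robot, y to its left, z up, the work surface at z = 0. Lengths are in m, angles in rad, forces in N, time in s.
With the tool pointing down it reaches from about 0.35 to 0.975 m from the base axis. Payload 7.1 kg.
Tool frame: the origin (TCP) lies midway between the tips of the shut fingers; the grasp point (between the pads) lies 19 mm behind it; z points along the fingers, x is the direction in which the jaws open and shut, and the axes are right-handed (so a half turn about z gives the same grasp; the last joint's range is limited). The gripper opens to 88 mm and grips with 3 to 60 N. Pads are 20 mm wide; open, the fingers measure 115 mm over their backs; the gripper's body (75 mm by 178 mm) begins 61 mm behind the grasp point.
Start: joints at [-1.255, 0.423, 1.63, -0, 1.089, -0.019], TCP at [0.205, -0.59, 0.184] pointing down, gripper open.
Joint ranges: [-3, 3], [-0.9, 2.11], [0.09, 2.58], [-1.31, 4.45], [0.11, 2.69], [-2.54, 2.54]. Speed limits (rad/s): [2.39, 2.39, 3.01, 3.14, 3.14, 3.14].

### API

Orientations are given as a unit quaternion [w, x, y, z].
In Python, from station import move_pose, movel, movej, command_gripper, wait, inverse_kinematics, read_camera, camera_info, MotionError, job_done, get_time, get_joint_pos, get_qvel, get_effort, get_tcp_pos, get_ee_rot, get_ft_force, get_ft_torque, get_grip_width gives the robot as it stands. Calls block until the motion is done:
- move_pose(position, orientation): joint-space move of the TCP to a pose.
- movel(position, frame=None, v=0.15, until_force=None): straight line of the TCP; frame=None keeps the orientation; v is the mean speed in m/s. With until_force (N) it stops when the force on the tool has changed by that much, and returns True; else False.
- movej(angles): joint-space move.
- command_gripper(opening): opening from 0.0 (shut) to 1.0 (fully open); the grip force is fixed at half the most; returns when the fingers have stopped.
- wait(seconds).
- inverse_kinematics(position, orientation): joint angles nearest the present ones, or None.
- read_camera(name): name is "scene" or "top" or "wrist"; returns the picture (420x560x3 uint8, red, green, blue); there is no depth.
- camera_info(name): a dict with "intrinsics" (3x3 intrinsics, pixels), "T" (4x4, takes a point from camera to world coordinates); the wrist camera has in their place "tool_from_camera" (4x4, takes a point from camera to tool coordinates, whose origin is the TCP and whose axes are the tool frame's). Camera axes: x right, y up, looking along -z (the intrinsics and any distortion apply to the point x, -y, -z); pixel columns grow to the right and rows downward; lengths in m; the calibration is good to about 2 mm. A picture is of the moment at which its call begins: read the wrist's pose just before it. camera_info takes no time and is no camera call.
A pose or a line that the arm cannot do raises MotionError and nothing moves.
- job_done(): hands the job in, once; it reports no verdict.
Readings, each from a call of its own:
- get_time(): time.
- get_joint_pos(): joint angles.
- get_qvel(): joint speeds.
- get_effort(): joint torques, N m.
- get_tcp_pos(): TCP position.
- get_ee_rot(): TCP orientation.
- get_ft_force(): force on the tool from outside, world axes, zero at the start.
- get_ft_torque(): the same for the moment, N m.
- get_grip_width(): opening from 0.0 (shut) to 1.0 (fully open).
Only numpy, scipy, OpenCV 4.12 (cv2) and the standard library are available. Lean on these libraries where they do the work, as an engineer would, in place of code of your own. Each camera call takes 0.05 s, during which the arm holds its last target.

### The job

The rotor is on its spindle but not yet held. Set the large flanged hex nut, flange down, on the spindle inside the open centrifuge, back it off anticlockwise under light pressure until the thread drops in, then run it down clockwise until its flange sits on the rotor hub, and let go. Do not press hard on the thread before it has caught, and leave the other things on the bench alone.

Things in the scene. Friction and masses are not known exactly. Their poses are not given: they have to be found in the camera images.
- nut_mid (a point): centre of the loose steel hold-down nut, half-way up (11 mm above its underside): hex flange nut 22 mm high, round flange 48 mm wide and 4 mm thick at the bottom, above it an 18 mm high hexagon, 36 mm across flats, 41.6 mm over corners. It stands on its flange on the bench. z: its axis, up from the flange; x: square through one flat, so flats face 0, 60, 120 .. degrees from x
- nut: the same nut, about 0.12 kg; origin at the centre of its underside, same axes. Open bore right through with a right-hand three-start female thread near the bottom that leaves a clear opening 19.6 mm wide. The small plain nut (24 mm across flats, 10 mm high, no flange) is not it
- spindle_tip (a point): top end of the fixed upright spindle in the middle of the rotor, on its axis, 24 mm above the hub face, 174 mm above the bench. The nose is smooth, 17.6 mm in diameter, tapering over its top 5.5 mm to 10 mm. Below it is the thread. Spindle and rotor do not turn (drive locked); which way the thread ends point is not known
- hub_seat (a point): centre of the rotor's flat hub face (54 mm diameter), on the spindle's axis, 150 mm above the bench; z up. The flange of the nut must finally sit on it
- thread: the fixed spindle thread, 24 mm wide, origin on the axis at the hub face; it ends 14 mm above that. Right-hand, three starts, 15 mm travel a turn. A nut set on it rests with its underside 5 to 10 mm above the hub; turned anticlockwise (from above) it climbs to about 10, then drops 5 mm, within 120 degrees. From the drop about 120 degrees clockwise bring it to the hub. Axial play 1 mm
- centrifuge: fixed bench centrifuge, white casing 300 x 270 mm, 165 mm high, origin under its middle, below the spindle. In its open bowl (200 mm wide) lies the aluminium rotor with eight empty tube places, hub 15 mm below the rim. The open lid (to 420 mm above the bench) stands at the +x end, 150 mm and more from the spindle, to the robot's right; console at the -x end
- plain_nut: bystander: small plain hex nut, 24 mm across the flats, 10 mm high, lying on the bench; origin at its underside
- vial_a: bystander: small glass vial with aluminium cap, 25 mm diameter, 45 mm high; origin at its underside
- vial_b: bystander: the same kind of vial; origin at its underside
- dropper_a: bystander: black dropper bottle, 46 mm diameter, 106 mm high; origin at its underside
- dropper_b: bystander: the same kind of bottle; origin at its underside
- jar: bystander: white plastic jar, 72 mm diameter, 105 mm high; origin at its underside
- spanner: bystander: spanner, 200 mm long, lying flat; origin at its middle
- tube_rack: bystander: bent-wire rack with capped test tubes, 90 by 250 mm, 138 mm high; origin under its middle, y along its length

How it is judged:
On the way, in this order (a step that is already met when the one before it is completed fails the run):
1. backed off: the nut rides on the ends of the spindle's thread, less than 1.5 mm below the point where it drops (horizontal distance between nut_mid and hub_seat below 0.003 m and z of nut_mid in the frame of hub_seat between 0.0195 and 0.0217 m and contact force between nut and thread above 0.2 N), for 0.05 s.
2. the thread has dropped in (horizontal distance between nut_mid and hub_seat below 0.003 m and z of nut_mid in the frame of hub_seat below 0.0172 m), for 0.05 s.
At the end, for the whole second after the job is handed in: the nut is on the spindle within 3 mm of its axis, level within 3 degrees, its flange on the hub face (gap under 1.2 mm), at rest and let go (horizontal distance between nut_mid and hub_seat below 0.003 m and z of nut_mid in the frame of hub_seat below 0.0122 m and angle between nut's own z axis and vertical below 0.05 rad and linear speed of nut below 0.01 m/s); the robot touches nothing.
It fails at once if the nut pressed on the spindle with more than 35 N before the thread has dropped in (contact force between nut and centrifuge above 35 N and z of nut_mid in the frame of hub_seat above 0.0165 m).
It fails at once if a bystander moved more than 30 mm (distance of any of plain_nut, vial_a, vial_b, dropper_a, dropper_b, jar, spanner, tube_rack from where it was at the start of the episode above 0.03 m).
It also fails if it takes over 64 s, if anything falls off the work surface, if the arm or the gripper's body presses on something with over 40 N, if the wrist force passes 120 N, or if a joint passes its speed limit or range.

## Working session

There is one attempt and no reset: what is moved stays moved. The work goes in short steps, each a Python script; the robot and the scene stay as the last script left them, time stands still between calls to the robot, and variables do not carry over. Pictures are saved under pics/ and viewed, and the job is handed in when it is done.

```bash
mkdir -p pics; python3 - <<'E'
from station import *
import cv2,numpy as np
for n in ["scene","top","wrist"]:
    p=get_tcp_pos();R=get_ee_rot()
    im=read_camera(n); cv2.imwrite(f"pics/{n}0.png",im[:,:,::-1]); print(n,camera_info(n))
print(p,R,get_time(),get_ft_force(),get_grip_width())
E
ls
```

```text
scene {'intrinsics': array([[511.99681755,   0.        , 272.65853381],
       [  0.        , 511.99681755, 205.90451505],
       [  0.        ,   0.        ,   1.        ]]), 'T': array([[ 0.84793037, -0.45001597,  0.28017801,  0.85220121],
       [ 0.52993364,  0.70604406, -0.46975751, -0.40798704],
       [ 0.01358036,  0.54679741,  0.8371548 ,  1.05212481],
       [ 0.        ,  0.        ,  0.        ,  1.        ]])}
top {'intrinsics': array([[418.26392917,   0.        , 280.15846895],
       [  0.        , 418.26392917, 204.18727009],
       [  0.        ,   0.        ,   1.        ]]), 'T': array([[ 0.01244778,  0.99051798, -0.1368181 ,  0.40864948],
       [-0.99969631,  0.00941761, -0.02277252,  0.11288277],
       [-0.02126809,  0.13706002,  0.9903344 ,  1.19197174],
       [ 0.        ,  0.        ,  0.        ,  1.        ]])}
wrist {'intrinsics': array([[376.481226  ,   0.        , 282.27039254],
       [  0.        , 376.481226  , 210.52133084],
       [  0.        ,   0.        ,   1.        ]]), 'tool_from_camera': array([[ 9.99999542e-01, -9.42244426e-04,  1.65183324e-04,
         7.52437818e-04],
       [-8.62798727e-04, -9.62956835e-01, -2.69654203e-01,
        -7.39396077e-02],
       [ 4.13144580e-04,  2.69653937e-01, -9.62957208e-01,
        -2.01191699e-01],
       [ 0.00000000e+00,  0.00000000e+00,  0.00000000e+00,
         1.00000000e+00]])}
[ 0.20519061 -0.58979014  0.18309497] [-3.81322502e-04  8.15039252e-01 -5.79405357e-01 -5.50993335e-04] 0.15 [ 0.70071505 -0.01611273 -0.57029521] 0.9984481450062576
pics
```

View pics/scene0.png

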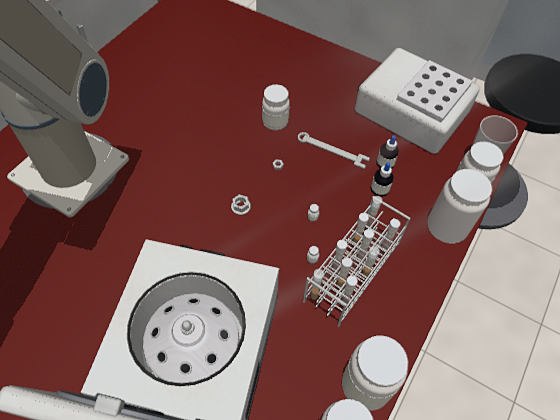

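View pics/top0.png

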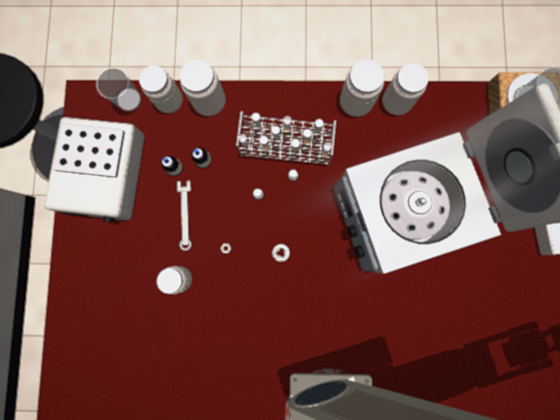

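View pics/wrist0.png

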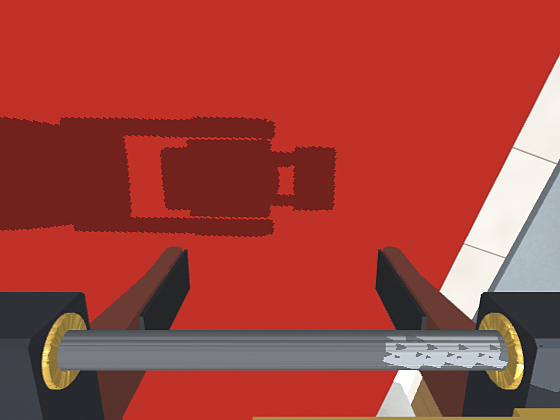

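The top view shows the flange nut at about (281,253) and the spindle at (421,202). In the scene view they are at (240,204) and (187,325). I'll triangulate both.

```bash
cat > h.py <<'E'
from station import *
import cv2,numpy as np
from scipy.spatial.transform import Rotation as Ro
def rot(q=None):
    q=get_ee_rot() if q is None else q
    return Ro.from_quat([q[1],q[2],q[3],q[0]])
def camT(n):
    c=camera_info(n)
    if n!="wrist": return c["intrinsics"],c["T"]
    T=np.eye(4);T[:3,:3]=rot().as_matrix();T[:3,3]=get_tcp_pos()
    return c["intrinsics"],T@c["tool_from_camera"]
def onplane(K,T,uv,z):
    d=np.array([(uv[0]-K[0,2])/K[0,0],-(uv[1]-K[1,2])/K[1,1],-1]);d=T[:3,:3]@d
    return T[:3,3]+d*(z-T[2,3])/d[2]
def proj(K,T,P):
    p=np.linalg.inv(T)@np.append(P,1);return np.array([K[0,2]+K[0,0]*p[0]/-p[2],K[1,2]-K[1,1]*p[1]/-p[2]])
def down(yaw): # tool x at heading yaw, z down
    x=np.array([np.cos(yaw),np.sin(yaw),0]);z=np.array([0,0,-1.]);y=np.cross(z,x)
    q=Ro.from_matrix(np.c_[x,y,z]).as_quat();return np.array([q[3],q[0],q[1],q[2]])
def shot(n,f,up=None):
    K,T=camT(n);im=read_camera(n)[:,:,::-1].copy();cv2.imwrite("pics/"+f,im);return K,T,im
E
python3 - <<'E'
from h import *
for n,a,b in (("top",(281,253),(421,202)),("scene",(240,204),(187,324))):
    K,T=camT(n);print(n,onplane(K,T,a,.015),onplane(K,T,b,.174))
    im=cv2.imread(f"pics/{n}0.png")
    c=[cv2.resize(im[int(v)-35:int(v)+35,int(u)-45:int(u)+45],None,fx=4,fy=4,interpolation=2) for u,v in(a,b)]
    cv2.imwrite(f"pics/{n}c.png",np.hstack(c))
q=np.array(get_joint_pos());print(q,rot().as_matrix())
E
```

```text
top [0.43349772 0.13587797 0.015     ] [ 0.55794706 -0.20759386  0.174     ]
scene [0.43543614 0.13611636 0.015     ] [ 0.56277587 -0.2095034   0.174     ]
[-1.25499635e+00  4.23670070e-01  1.63047925e+00  1.42650786e-05
  1.08858120e+00 -1.90168951e-02] [[ 3.28589770e-01 -9.44472682e-01 -3.41383522e-04]
 [-9.44472059e-01 -3.28589945e-01  1.08552772e-03]
 [-1.13742647e-03 -3.42661060e-05 -9.99999353e-01]]
```

View pics/topc.png

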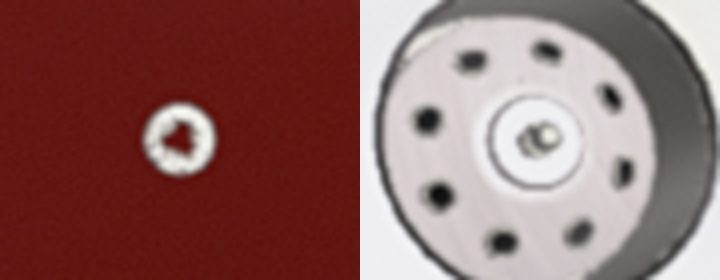

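View pics/scenec.png

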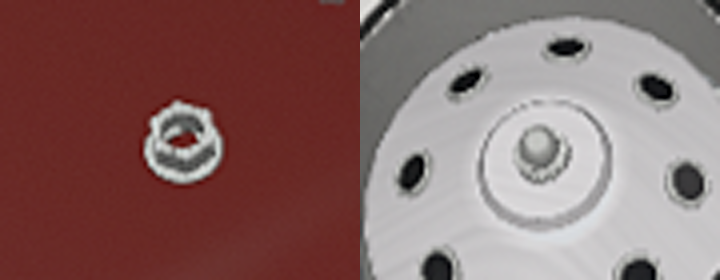

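```bash
python3 - <<'E'
from h import *
move_pose([0.14,-0.40,0.33],down(-1.236))
print(get_time())
yaw=0.29
ny=np.array([np.sin(yaw),-np.cos(yaw)])
t=np.array([.4345,.136])+.074*ny
move_pose([t[0],t[1],.25],down(yaw)); print(get_time(),get_joint_pos())
movel([t[0],t[1],.10],v=.2);wait(.1); print(get_time(),get_tcp_pos())
K,T,im=shot("wrist","w1.png")
print(proj(K,T,[.4345,.136,.022]))
E
```

```text
1.125
3.1667 [ 1.14722328e-01  9.41926530e-02  1.91107599e+00 -1.81288747e-04
  1.13624998e+00 -1.73922447e-01]
4.1667 [0.45678035 0.06510263 0.10118422]
[280.15953097 103.31445067]
```

View pics/w1.png

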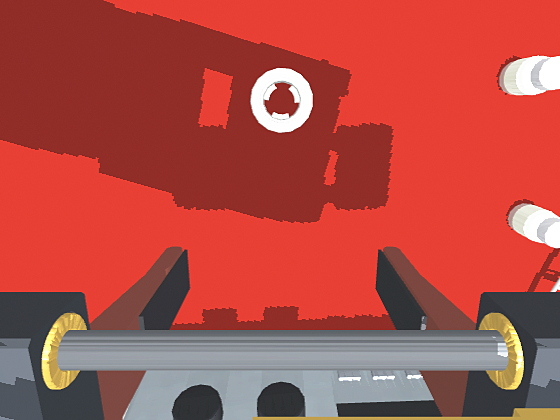

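The nut is at about (281,100), with the hexagon outline faint against the flange. I'll enlarge it with the contrast stretched.

```bash
python3 - <<'E'
import cv2,numpy as np
im=cv2.imread("pics/w1.png")[60:140,240:322]
g=im.astype(float).min(axis=2)
s=np.clip((g-150)/(105)*255,0,255).astype(np.uint8)
s2=np.clip((g-225)/(30)*255,0,255).astype(np.uint8)
o=np.hstack([cv2.resize(x,None,fx=4.8,fy=4.8,interpolation=0) for x in (s,s2)])
cv2.imwrite("pics/w1c.png",o)
E
```

```text
(no output)
```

View pics/w1c.png

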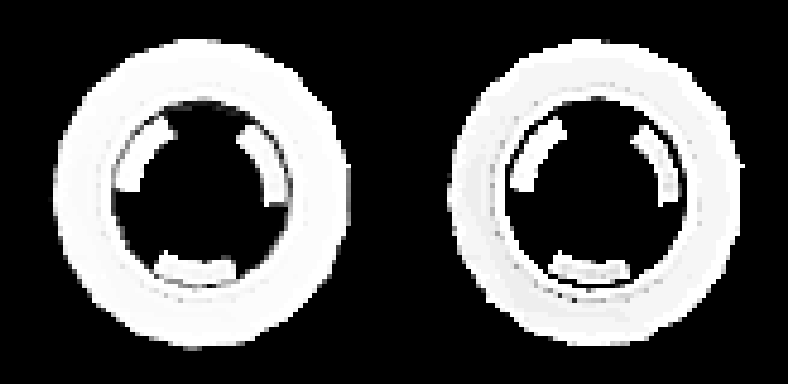

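```bash
python3 - <<'E'
import cv2,numpy as np
im=cv2.imread("pics/w1.png")[60:140,240:322]
o=[]
for c in range(3):
    g=im[:,:,c].astype(float); print(np.percentile(g[g>200],[1,10,30,50,70,90]))
    g=g[:,:]
    o.append(cv2.resize(np.clip((g-243)/12*255,0,255).astype(np.uint8),None,fx=3.2,fy=3.2,interpolation=0))
a=np.hstack(o)
im=cv2.imread("pics/scene0.png")[188:222,220:262]
b=cv2.resize(im,None,fx=9,fy=9,interpolation=2)
cv2.imwrite("pics/w1d.png",a);cv2.imwrite("pics/s0d.png",b)
E
```

```text
[207.47 252.   254.   254.   255.   255.  ]
[208. 253. 254. 255. 255. 255.]
[210.78 250.   254.   254.   255.   255.  ]
```

View pics/w1d.png

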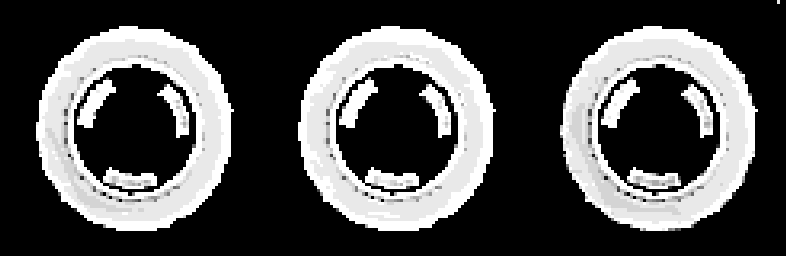

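View pics/s0d.png

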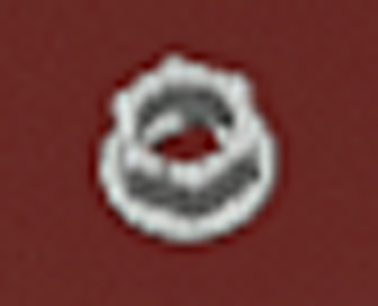

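```bash
python3 - <<'E'
from h import *
K,T=camT("wrist")
im=cv2.imread("pics/w1.png").min(axis=2)
m=(im>150).astype(np.uint8); n,l,s,c=cv2.connectedComponentsWithStats(m)
i=l[100,255]; cnt=max(cv2.findContours((l==i).astype(np.uint8),0,1)[0],key=cv2.contourArea)
e=cv2.fitEllipse(cnt); print(e, onplane(K,T,e[0],.004))
C=onplane(K,T,e[0],.004)[:2]
Ks,Ts=camT("scene"); im=cv2.imread("pics/scene0.png")
# flange centre in scene by contour of ring at z=.004
def P(x,y,z,d): return (proj(Ks,Ts,[x,y,z])+d-np.array([220,188])+.5)*9
outs=[]
circ=[(C[0]+.024*np.cos(a),C[1]+.024*np.sin(a)) for a in np.linspace(0,6.28,50)]
for deg in range(0,60,10):
    b=cv2.resize(im[188:222,220:262],None,fx=9,fy=9,interpolation=2)[:, :]
    d=np.zeros(2)
    pts=np.array([P(x,y,.002,d) for x,y in circ]).astype(int); cv2.polylines(b,[pts],True,(0,255,0),1)
    for z in(.022,):
        h=np.array([P(C[0]+.0208*np.cos(a),C[1]+.0208*np.sin(a),z,d) for a in np.radians(deg+30+60*np.arange(6))]).astype(int)
        cv2.polylines(b,[h],True,(0,0,255),1)
    cv2.putText(b,str(deg),(5,20),0,.6,(255,255,255));outs.append(b[:290,60:320])
cv2.imwrite("pics/fit.png",np.vstack([np.hstack(outs[:3]),np.hstack(outs[3:])]))
E
```

```text
((281.33154296875, 99.76005554199219), (61.359432220458984, 63.65242004394531), 177.3932342529297) [0.43444891 0.13884502 0.004     ]
```

View pics/fit.png

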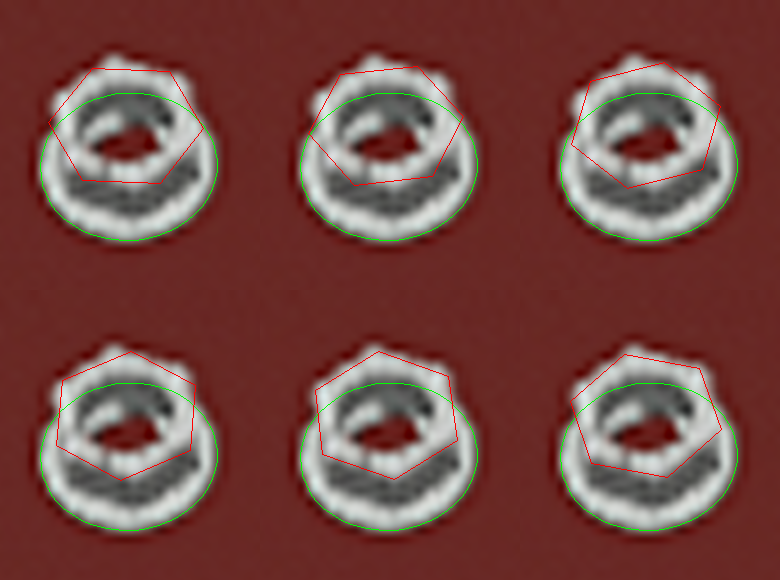

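Overlaying the hexagon on the scene view gives the best fit for flats at about 42° (equivalently −78°). The wrist view puts the centre at (0.434, 0.139). I'll grasp there.

```bash
python3 - <<'E'
from h import *
C=[.4344,.1385];yaw=np.radians(-78)
move_pose([*C,.09],down(yaw)); print(get_time(),get_joint_pos())
f0=np.array(get_ft_force())
print(f0,movel([*C,.006],v=.1,until_force=6)); print(get_tcp_pos())
shot("wrist","w2.png")
command_gripper(0.0); w=get_grip_width(); print(w,w*88,get_tcp_pos(),np.array(get_ft_force())-f0,get_time())
shot("wrist","w3.png")
cv2.imwrite("pics/w23.png",np.hstack([cv2.imread("pics/w2.png")[150:,150:420],cv2.imread("pics/w3.png")[150:,150:420]]))
E
```

```text
5.8167 [ 2.82429177e-01  3.27090081e-01  2.06193623e+00 -2.12032591e-05
  7.52192810e-01  1.64312589e+00]
[ 0.08784952 -0.70507871 -0.47862472] False
[0.43478165 0.13859215 0.00633492]
0.005840498269177318 0.513963847687604 [0.43441456 0.13849737 0.00600784] [-0.49635276  1.07835848  0.60088673] 8.2
```

View pics/w23.png

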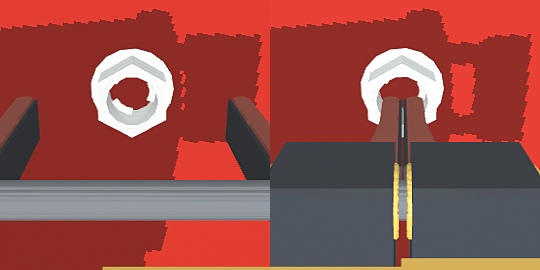

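The gripper shut to nothing. The wrist view shows the nut unmoved, with the shut fingers beside or above it. I'll check from the scene camera before moving.

```bash
python3 - <<'E'
from h import *
K,T,im=shot("scene","s3.png"); print(proj(K,T,get_tcp_pos()),proj(K,T,[.4344,.1388,.0]))
K2,T2,im2=shot("top","t3.png"); print(proj(K2,T2,get_tcp_pos()))
a=cv2.resize(im[120:270,160:320],None,fx=4,fy=4,interpolation=2)
cv2.imwrite("pics/s3c.png",a)
E
```

```text
[240.32322293 205.15566901] [240.5059106  206.40486221]
[280.13069234 252.7377485 ]
```

View pics/s3c.png

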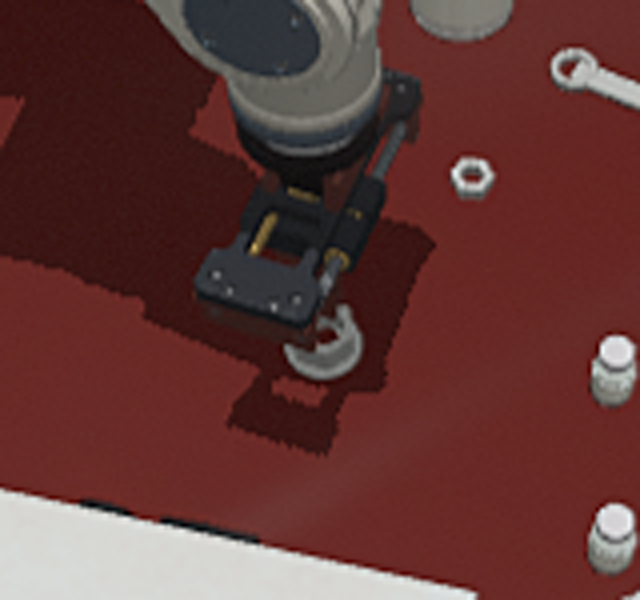

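View pics/w3.png

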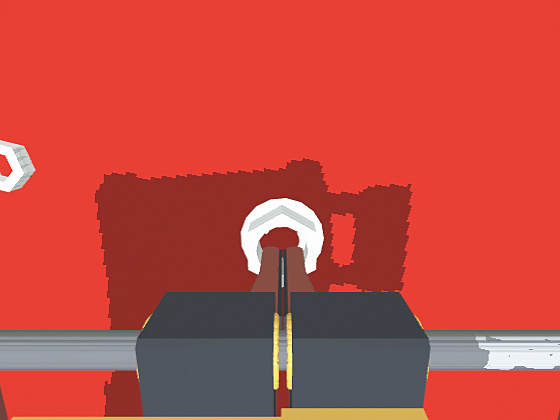

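```bash
python3 - <<'E'
from h import *
print(get_ft_force())
movel([.4344,.1385,.04],v=.1)
print(get_ft_force(),get_tcp_pos())
K,T,im=shot("scene","s4.png"); p=np.array(get_tcp_pos());R=rot().as_matrix()
a=cv2.resize(im[130:230,170:320],None,fx=5,fy=5,interpolation=2)
for d in (0,.019,.037,.08):
    u=(proj(K,T,p-R[:,2]*d)-[170,130]+.5)*5; print(d,u)
    cv2.circle(a,tuple(int(v) for v in u),3,(0,255,0),1)
cv2.imwrite("pics/s4c.png",a)
shot("wrist","w4.png")
E
```

```text
[-0.97998028 -0.30690985 -0.39162693]
[ 0.29944756  0.28554725 -0.36480708] [0.43455872 0.13856241 0.04017044]
0 [351.00443292 339.33902014]
0.019 [349.38296246 316.71291255]
0.037 [347.8068575  294.71983816]
0.08 [343.87514377 239.85644102]
```

View pics/s4c.png

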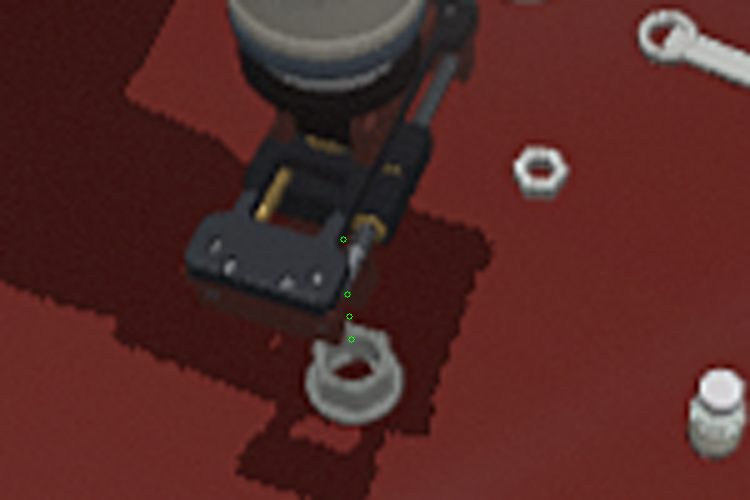

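View pics/w4.png

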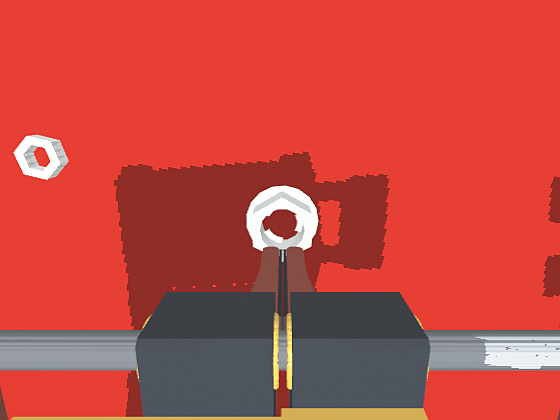

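```bash
python3 - <<'E'
import cv2,numpy as np
a=cv2.imread("pics/w2.png")[225:345,90:200];b=cv2.imread("pics/w4.png")[180:300,230:340]
o=np.hstack([cv2.resize(np.clip(x*1.8,0,255).astype(np.uint8),None,fx=3.5,fy=3.5,interpolation=2) for x in(a,b)])
cv2.imwrite("pics/z.png",o)
E
```

```text
(no output)
```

View pics/z.png

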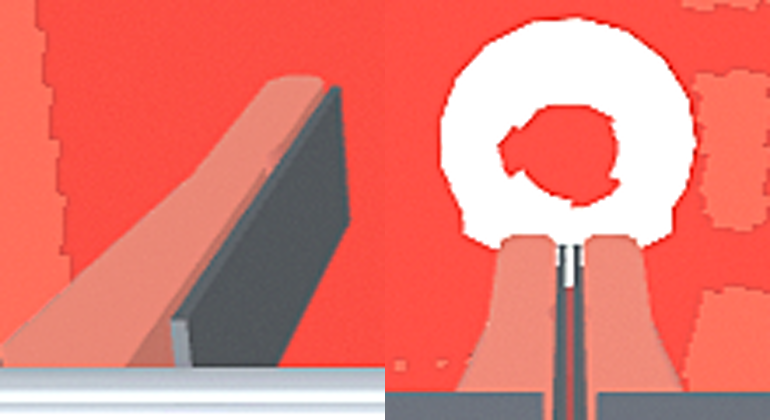

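The wrist view geometry (88 mm pad gap, pad tip at row 249) puts the visible pad tips about 33 mm behind the reported TCP. That explains the missed grasp. I'll measure it with a gentle touch-down of the open fingers on the bench around the nut.

```bash
python3 - <<'E'
from h import *
command_gripper(1.0)
movel([.4344,.1385,.012],v=.1)
f0=np.array(get_ft_force())
r=movel([.4344,.1385,-.05],v=.03,until_force=4)
p=get_tcp_pos();print(r,p,np.array(get_ft_force())-f0,get_time())
shot("wrist","w5.png")
E
```

```text
True [ 0.43433122  0.13848326 -0.03856142] [-1.59356604 -0.54918931  7.07994955] 12.2583
```

View pics/w5.png

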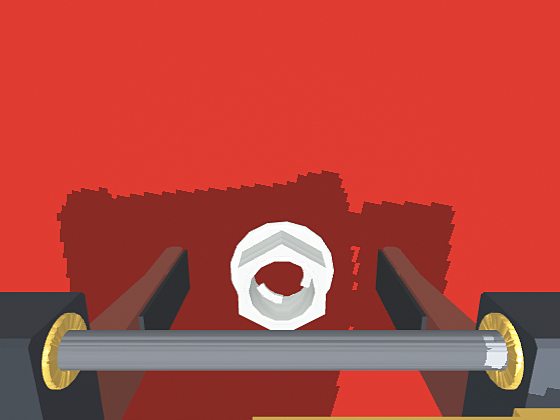

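The touch came at TCP z = −0.0386, so the pad tips sit 38 mm behind the reported TCP. The nut is centred between the pads at (282,271). I'll raise 6 mm and grip.

```bash
python3 - <<'E'
from h import *
movel([.4344,.1385,-.0315],v=.05)
command_gripper(0.0); w=get_grip_width(); print(w,w*88,get_time())
shot("wrist","w6.png")
f0=np.array(get_ft_force())
movel([.4344,.1385,.10],v=.15);wait(.1); print(get_grip_width(),np.array(get_ft_force())-f0,get_tcp_pos(),get_time())
shot("wrist","w7.png")
cv2.imwrite("pics/w67.png",np.hstack([cv2.imread("pics/w6.png")[150:,150:420],cv2.imread("pics/w7.png")[150:,150:420]]))
E
```

```text
0.40396872450773486 35.549247756680664 13.4583
0.40971413294055903 [ 0.20765713 -0.78787805 -2.27784223] [0.43362811 0.13828529 0.09907506] 14.6333
```

View pics/w67.png

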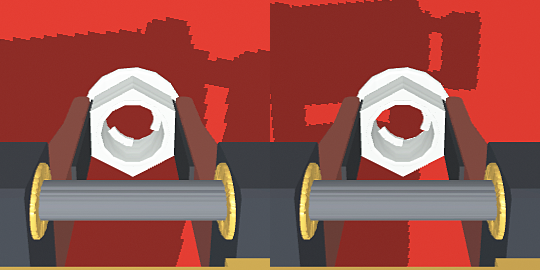

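The nut is gripped at 36 mm and lifted (force change −2.3 N). Next I'll look at the spindle with the wrist camera.

```bash
python3 - <<'E'
from h import *
movel([.4344,.1385,.22],v=.25)
yaw=np.radians(-89)
move_pose([.486,-.209,.22],down(yaw));wait(.2)
print(get_time(),get_joint_pos(),get_tcp_pos())
K,T,im=shot("wrist","w8.png")
print(proj(K,T,[.56,-.209,.174]),proj(K,T,[.56,-.209,.15]))
b=cv2.resize(np.clip(im.astype(float)*.9,0,255).astype(np.uint8)[40:160,220:350],None,fx=4,fy=4,interpolation=2);cv2.imwrite("pics/w8c.png",b)
E
```

```text
16.8417 [-4.26693990e-01  2.38714268e-01  1.80779974e+00  1.08950055e-04
  1.09510972e+00  1.12486337e+00] [ 0.48623675 -0.20794658  0.22002049]
[285.30072149 105.76064176] [285.04826362 105.69806284]
```

View pics/w8.png

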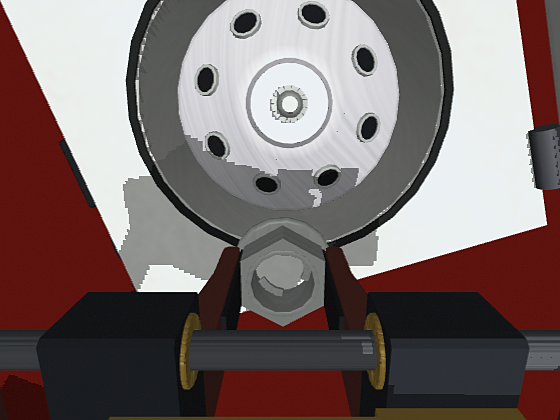

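View pics/w8c.png

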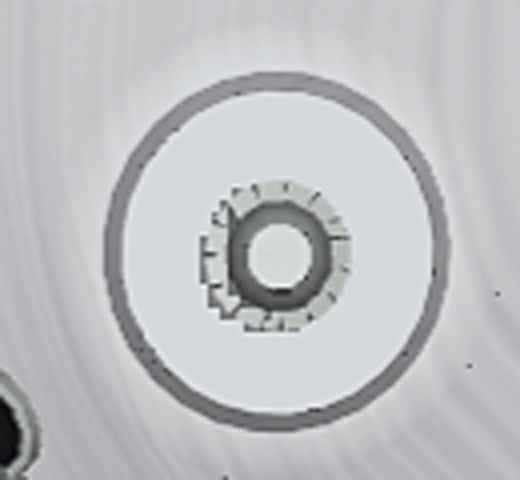

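```bash
python3 - <<'E'
from h import *
c=camera_info("wrist");K=c["intrinsics"];M=c["tool_from_camera"]
K2,T=camT("wrist")
print("spindle",onplane(K,T,(289.7,103.7),.174),"hub",onplane(K,T,(289.2,102.7),.150))
# overlay nut model in tool frame
im=cv2.imread("pics/w8.png")
outs=[]
for cy in (-.002,0,.002):
    b=cv2.resize(im[205:340,225:340],None,fx=2.3*1,fy=2.3,interpolation=2)
    b=cv2.convertScaleAbs(b,alpha=1.6)
    def P(p): return ((proj(K,M,p)-[225,205]+.5)*2.3).astype(int)
    f=np.array([P([.024*np.cos(a),cy+.024*np.sin(a),-.0315]) for a in np.linspace(0,6.28,60)]);cv2.polylines(b,[f],True,(0,255,0),1)
    for z in (-.0535,):
        f=np.array([P([.0208*np.cos(a),cy+.0208*np.sin(a),z]) for a in np.radians(30+60*np.arange(6))]);cv2.polylines(b,[f],True,(0,0,255),1)
    outs.append(b)
cv2.imwrite("pics/hand.png",np.hstack(outs))
E
```

```text
spindle [ 0.56131375 -0.21192452  0.174     ] hub [ 0.56206433 -0.21200665  0.15      ]
```

View pics/hand.png

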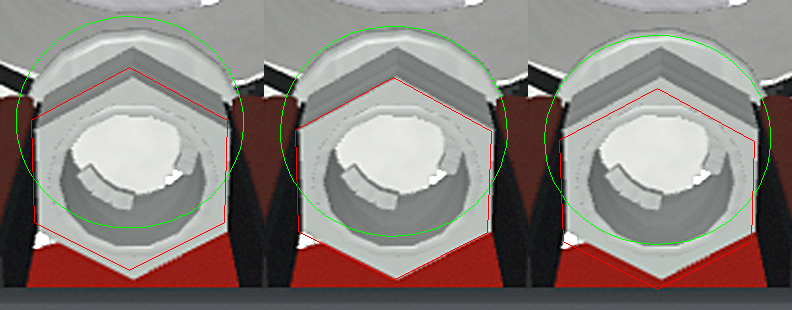

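The held nut sits on the tool axis, with about 0.4 mm camera bias in x. The spindle tip is at pixel (290,104), which gives (0.5615, −0.2115) after correction. I'll set the nut on gently.

```bash
python3 - <<'E'
from h import *
S=[.5615,-.2115]
movel([*S,.19],v=.12)
movel([*S,.150],v=.08);wait(.1)
print(get_tcp_pos(),get_time())
f0=np.array(get_ft_force());t0=np.array(get_ft_torque())
shot("wrist","w9.png")
r=movel([*S,.122],v=.02,until_force=3)
print(r,get_tcp_pos(),np.array(get_ft_force())-f0,np.array(get_ft_torque())-t0,get_grip_width(),get_time())
wait(.1);print(np.array(get_ft_force())-f0)
shot("wrist","w10.png");shot("scene","s10.png")
cv2.imwrite("pics/w910.png",np.hstack([cv2.imread("pics/w9.png")[150:,150:420],cv2.imread("pics/w10.png")[150:,150:420]]))
E
```

```text
[ 0.56191687 -0.21164268  0.15040296] 18.4667
True [ 0.56142361 -0.21146966  0.12649415] [-1.69334718 -0.79229359  6.07421766] [0.04550679 0.13952342 0.01314458] 0.40545839118679206 19.5833
[-2.07892979 -0.56451109  6.42821187]
```

View pics/w910.png

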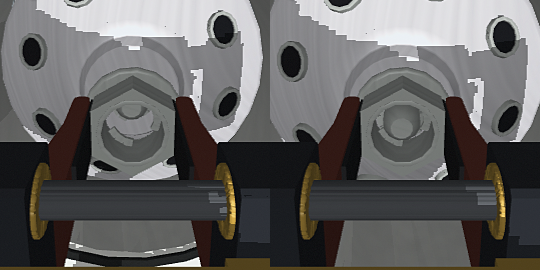

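Contact is at about 8 mm above the hub with 6 N, so the nut is on the thread ends. I'll loosen the jaws slightly so only the nut's weight presses, and turn anticlockwise in steps.

```bash
python3 - <<'E'
from h import *
S=[.5615,-.2115]
command_gripper(.43); print(get_grip_width()*88,get_time(),get_ft_force())
movel([*S,.1285],v=.03)
ims=[]
q=np.array(get_joint_pos());print(q)
for k in range(5):
    im=read_camera("wrist")[:,:,::-1];ims.append(im[205:335,215:345].copy())
    print(k,get_time(),np.array(get_ft_force()).round(1),np.array(get_ft_torque()).round(2),round(get_joint_pos()[5],3))
    if k<4:
        q[5]-=np.radians(20);movej(q)
cv2.imwrite("pics/r1.png",np.hstack(ims))
E
```

```text
37.784746316624584 20.0417 [ 0.35084658 -0.05819967 -0.48572051]
[-3.80077546e-01  4.55056518e-01  1.72492220e+00  2.32886985e-05
  9.63635231e-01  1.17331170e+00]
0 20.3417 [ 1.  -0.2 -0.8] [ 0.06 -0.01  0.02] 1.173
1 20.8167 [ 0.4 -0.2  0.8] [ 0.03  0.02 -0.02] 0.828
2 21.2917 [0.8 0.4 1.1] [ 0.   -0.06  0.01] 0.48
3 21.7667 [-0.4  0.7 -0.2] [-0.02 -0.07 -0.  ] 0.131
4 22.2417 [ 0.7  0.2 -0.2] [-0.07 -0.12 -0.01] -0.218
```

View pics/r1.png

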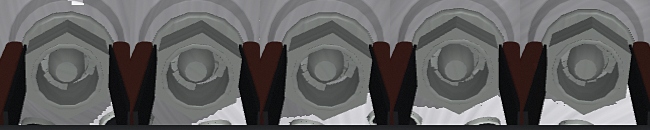

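```bash
python3 - <<'E'
import cv2,numpy as np
a=cv2.imread("pics/r1.png");a=cv2.convertScaleAbs(a,alpha=1.5)
t=[cv2.resize(a[:,i*130:(i+1)*130],None,fx=2,fy=2,interpolation=2) for i in range(5)]
for x in t:
    for r in (24,40,210): cv2.line(x,(0,r),(260,r),(0,255,0),1)
t.append(t[0]*0)
cv2.imwrite("pics/r1z.png",np.vstack([np.hstack(t[:3]),np.hstack(t[3:])]))
E
```

```text
(no output)
```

View pics/r1z.png

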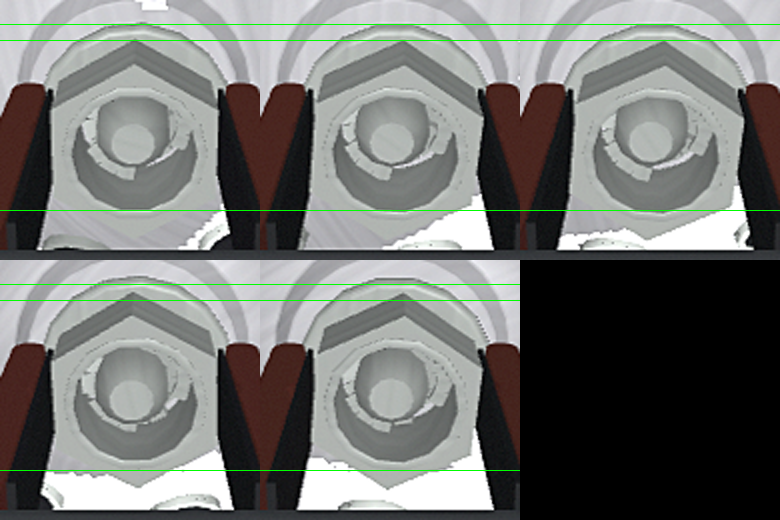

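In frames 0–2 the flange edge creeps down (the nut climbing). At frame 3 it jumps up about 5 px, and the later frames keep that, so the nut dropped between 40° and 60°. Now I'll run it clockwise.

```bash
python3 - <<'E'
from h import *
S=[.5615,-.2115]
movel([*S,.1255],v=.03)
ims=[]
q=np.array(get_joint_pos());q0=q[5]
for k,t in enumerate([-.218,.4,1.0,1.55,2.05,2.45]):
    if k: q[5]=t;movej(q);wait(.1)
    im=read_camera("wrist")[:,:,::-1];ims.append(im[205:335,215:345].copy())
    print(k,get_time(),np.array(get_ft_force()).round(1),np.array(get_ft_torque()).round(2),round(get_joint_pos()[5],3),get_grip_width())
t=[cv2.resize(cv2.convertScaleAbs(x,alpha=1.5),None,fx=2,fy=2,interpolation=2) for x in ims]
for x in t:
    for r in (24,40,210): cv2.line(x,(0,r),(260,r),(0,255,0),1)
cv2.imwrite("pics/r2.png",np.vstack([np.hstack(t[:3]),np.hstack(t[3:])]))
E
```

```text
0 22.55 [0.7 0.8 0.8] [-0.02 -0.16  0.  ] -0.222 0.43262212290036134
1 23.3417 [-0.  -0.5 -1. ] [-0.03 -0.06 -0.04] 0.399 0.4262685547211122
2 24.1167 [-0.5 -0.7 -0.2] [-0.03  0.02  0.03] 0.998 0.42751427994387775
3 24.8583 [-0.6 -0.1  0.8] [0.04 0.03 0.04] 1.548 0.43028609438111426
4 25.5583 [-0.1 -0.2 -0.5] [ 0.06 -0.07 -0.05] 2.048 0.4290707548015638
5 26.175 [-0.   0.3 -0. ] [ 0.09 -0.09  0.03] 2.448 0.4267131828625496
```

View pics/r2.png

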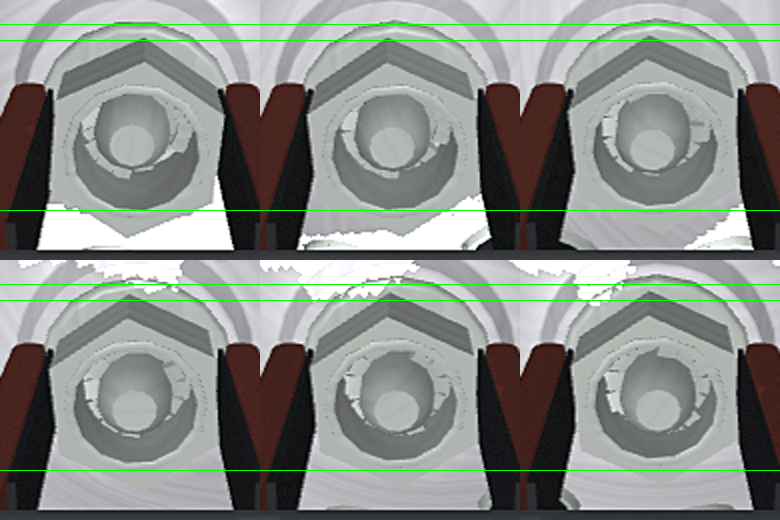

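```bash
python3 - <<'E'
from h import *
q=np.array(get_joint_pos())
command_gripper(.60)
K,T,im=shot("wrist","w11.png")
q[5]=2.448-2.0944+.05;movej(q)
command_gripper(.425)
t0=np.mean([get_ft_torque()[2] for _ in range(1)])
for k in range(14):
    q[5]+=np.radians(6);movej(q)
    tq=[];
    for _ in range(5): wait(.02);tq.append(get_ft_torque())
    tz=np.mean(tq,0)[2]-t0;print(k,round(q[5],2),round(get_joint_pos()[5],3),tz.round(3),np.array(get_ft_force()).round(1),round(get_grip_width()*88,1),get_time())
    if abs(tz)>.25: break
shot("wrist","w12.png");shot("scene","s12.png")
E
```

```text
0 0.51 0.506 0.008 [ 0.4 -0.3 -1.8] 37.7 29.2583
1 0.61 0.609 0.003 [-0.4 -0.2 -1.3] 37.8 29.5917
2 0.72 0.714 -0.008 [ 0.2  0.3 -2.3] 38.0 29.925
3 0.82 0.819 0.001 [-0.1  0.3 -2.7] 37.7 30.2583
4 0.93 0.923 -0.032 [-2.   1.8 -2.7] 37.4 30.5917
5 1.03 1.028 0.219 [-4.6  2.  -0.7] 37.7 30.925
6 1.14 1.133 0.318 [-3.6  3.5 -2. ] 37.9 31.2583
```

View pics/w12.png

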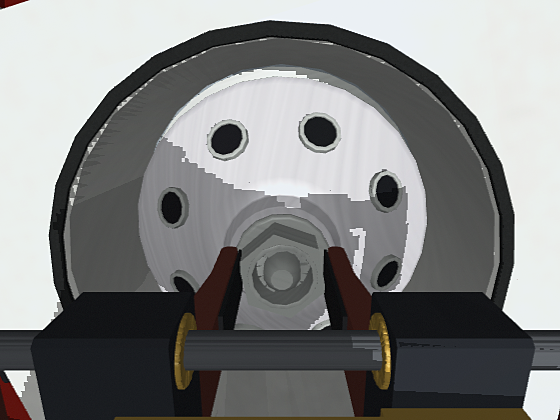

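View pics/w11.png

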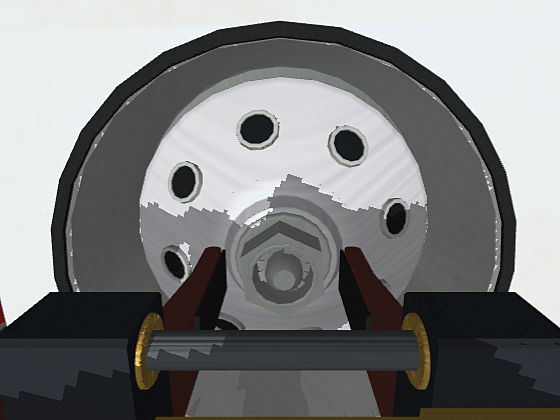

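Torque rises to 0.3 N·m after about 35° more clockwise, so the nut appears to be seated. I'll ease off, release, lift, and check the height with a light touch on the nut's top, plus a picture.

```bash
python3 - <<'E'
from h import *
S=np.array([.5615,-.2115])
q=np.array(get_joint_pos());q[5]-=np.radians(8);movej(q)
command_gripper(.65)
movel([*S,.17],v=.1)
R=rot().as_matrix();P=S+R[:2,1]*.020
move_pose([P[0],P[1],.165],down(np.arctan2(R[1,0],R[0,0])))
command_gripper(0.0)
movel([*P,.142],v=.05);wait(.1)
f0=np.array(get_ft_force())
r=movel([*P,.128],v=.02,until_force=3)
print(r,get_tcp_pos(),"top z est",get_tcp_pos()[2]+.0386,np.array(get_ft_force())-f0,get_time())
movel([*P,.20],v=.15)
V=S+R[:2,1]*.074
movel([*V,.20],v=.15);wait(.2)
K,T,im=shot("wrist","w13.png");shot("scene","s13.png");print(get_time(),[proj(K,T,[*S,z]) for z in(.15,.172)])
E
```

```text
True [ 0.54195917 -0.21545718  0.13332614] top z est 0.17192614272179815 [-0.47883065  0.9204818   5.44382808] 35.1667
36.575 [array([281.24745822, 106.40840717]), array([281.12435581, 106.54747326])]
```

View pics/w13.png

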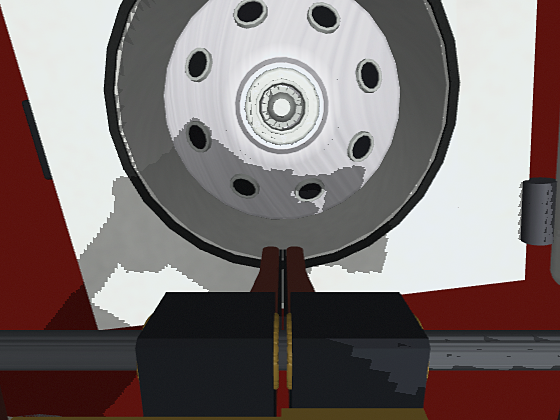

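View pics/s13.png

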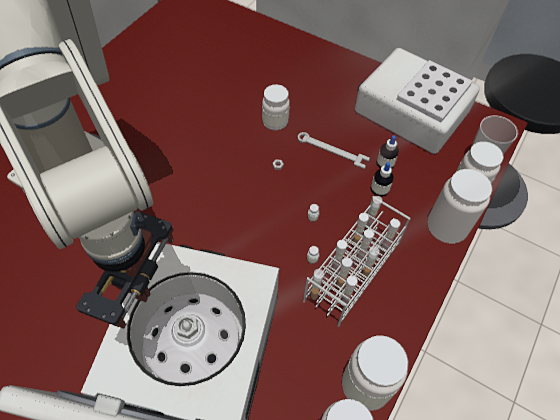

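The nut's top was felt at 0.1719 m, against 0.172 m when seated. In the wrist view it sits centred and level at (282,106), the bystanders look unmoved, and the arm is clear.

```bash
python3 -c "
from station import *
job_done();print(get_time())"
```

```text
the job is handed in; nothing more can be done
the job is handed in; nothing more can be done
```

The nut is run down with its flange on the rotor hub, and the job was handed in at about 36.6 s of the 64 s allowed. `job_done()` gives no verdict, so this rests on my own checks.

**What I did**
- I set the nut on the spindle, touching down with about 6 N. It rested about 8 mm above the hub.
- I loosened the jaws to about 38 mm so only the nut's own weight pressed, and turned it anticlockwise. It climbed, then dropped in between 40° and 60°.
- I turned it about 150° clockwise, took a new hold, and turned about 35° more until the torque rose to 0.3 N·m. Then I eased off, let go and withdrew.

**Last checks**
- A light touch put the nut's top at 0.1719 m. It should be 0.172 m with the flange on the hub, so the gap is about zero.
- In the wrist picture the nut sits level and centred on the spindle.
- In the scene picture the bystanders look unmoved, and the arm is clear of everything.

**What failed or disagreed**
- **First grasp:** it closed on nothing, without moving the nut. The pad tips sit 38 mm behind the reported TCP rather than at it. I measured this with a gentle touch on the bench (force reading 7 N) and corrected for it.
- **Drop height:** I saw the climb and the drop only in the wrist pictures. I did not measure the exact heights or the contact force on the thread.

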